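# Tighten the bench clamp with the hex key

### The job

Take the square-handled hex key out of its wooden stand, feel for the hex socket sunk in the clamp's steel bush, and seat the key fully in it without forcing it. Then turn the key clockwise, regrasping it as often as needed, until the clamp's sprung foot holds the maple block firmly, pushed about 4 mm up into the beam (never more than 8 mm). Work the clamp only with the key, leave the block where it lies and the rosin and beeswax undisturbed, and finish with the key left standing in the socket.

Things in the scene. Friction and masses are not known exactly. Their poses are not given: they have to be found in the camera images.
- key: Straight hex key, 107 mm long, 0.2 kg, upright in the stand. Origin at the centre of the tip, z up the shank to the handle. Steel shank to z = 55 mm: a hex 18 mm across flats, two flats facing the body's +x and -x, two corners on its y axis; the tip is blunt, its edge broken by 0.5 mm.
- key_tip (a point): Centre of the key's tip (the key's origin). On the way to it mind the bench lamp left of the stand: its shade hangs low over about x = 0.25 to 0.47 m, y = 0.06 to 0.27 m, its rods rise from there to the back; a hand drawn in to 0.28 m from the base axis at z = 0.4 m passes in front of it.
- key_handle (a point): Centre of the key's plain light-wood handle, 83 mm above its tip: 24 x 24 mm square, sides facing the key's x and y, 48 mm tall (z = 59 to 107 mm above the tip). Under it a brass collar 32 mm across, z = 55 to 59 mm.
- key_stand: Dark wooden block, 60 (x) x 110 (y) x 60 (z) mm, fixed to the bench, with a 24 mm and a 10 mm round hole in its top. Origin at the centre of its underside. The key hangs by its collar in the larger hole, at x = 0, y = -20 mm, its tip 5 mm above the underside; lift it 58 mm or more to clear the hole.
- clamp: Clamp fixed to the bench; origin at the centre of the underside of its dark base, 100 (x) x 200 (y) x 12 (z) mm. A grey tower 66 mm square, top at z = 62 mm, stands at y = -50 mm; the beam (top below z = 78 mm) reaches from it over the block to the foot at y = +45 mm. Key and clamp must not press on each other with more than 40 N.
- bore (a point): Nominal centre of the bore of the steel bush on the tower, in its top face (clamp frame x = 0, y = -50 mm, z = 66 mm). Flange 60 mm across; round bore 35 mm across, 10 mm deep. The clamp head (bush, screw, beam, foot) floats: the bore's true centre lies up to 4 mm off this point along the clamp's x and up to 4 mm along its y, and stays unless pushed sideways with over 40 N.
- socket (a point): Nominal centre of the mouth of the screw's hex socket in the bottom of the bore, 10 mm under bore; the true socket is concentric with the true bore. 19.2 mm across flats, 16 mm deep. Its angle is unknown; the key has about 7 degrees of play each way. One clockwise turn (from above) lowers the beam 8 mm against some 0.06 N m; the screw stays put and keeps its height.
- maple_block: Loose plain maple offcut, 44 x 76 x 28 mm, lying on the clamp's base under the foot, top at z = 40 mm. Origin at the centre of its underside.
- foot (a joint): How far the sprung foot (a round rubber pad 24 mm across under the end of the beam, at the start 2 to 3.5 mm above the block) is pushed up into the beam, m: 0 while it hangs free, growing as the lowered beam presses it on the block; its spring gives 4 N plus 4 N per mm. The wanted value is about 0.004 (at least 0.002, at most 0.008).
- rosin: Bystander: round brown rosin cake, 43 mm across, 16 mm high, loose on the bench. Origin at the centre of its underside.
- beeswax: Bystander: rounded yellow wax bar, 30 x 50 x 22 mm, loose on the bench. Origin at the centre of its underside.
Things that resemble listed ones, but are neither listed nor needed, are in the scene too. Leave any black or pink look-alike of the maple_block alone.

How it is judged:
By the outcome, as a careful person would: the job done as asked, in the order asked, and still so for the second after the job is handed in, with the robot touching nothing.
It also fails if it takes over 72 s, if anything falls off the work surface, if the arm or the gripper's body presses on something with over 40 N, if the wrist force passes 120 N, or if a joint passes its speed limit or range.

### The arm

A 7-joint arm with a two-finger parallel gripper is mounted at the origin on a cart in front of the work surface, level with it; the furniture and walls round the work are solid. World frame = base frame: x ahead of the robot, y to its left, z up, the work surface at z = 0. Lengths are in mm, angles in degrees, forces in N, time in s.
With the tool pointing down it reaches from about 425 to 875 mm from the base axis. Payload 8.4 kg.
Tool frame: the origin (TCP) lies midway between the tips of the shut fingers; the grasp point (between the pads) lies 19 mm behind it (manip.grasp_offset is the distance from the TCP to the grasp point, in mm); z points along the fingers, y is the direction in which the jaws open and shut (so a half turn about z gives the same grasp; the last joint's range is limited). The gripper opens to 85 mm and grips with 20 to 120 N. Pads are 22 mm wide; open, the fingers measure 114 mm over their backs; the gripper's body (76 mm by 85 mm) begins 54 mm behind the grasp point. The pads swing forward as they close: fully open they stand 13 mm farther back than shut.
Start: joints at [70.806, 19.091, 2.286, 83.961, -0.768, 76.965, -3.352], TCP at [151.833, -631.99, 231.308] pointing down, gripper open.
Joint ranges: [-147.57, 147.57], [-21.85, 119.76], [-74.77, 79.35], [14.55, 137.4], [-85.83, 265.84], [4.83, 119.75], [-152.11, 152.11]. Speed limits (degrees/s): [127.2, 127.2, 159.86, 159.86, 180, 180, 180].

### API

Orientations are given as [roll, pitch, yaw] about the fixed x, y, z axes, in that order (R = Rz(yaw) Ry(pitch) Rx(roll)).
In Python, from rig import status, optics, job, manip gives the robot as it stands.
- The arm moves only by the tool arm_command, never from a script. Its argument "steps" is a list that holds one entry, the list of rows, each a list of 7 numbers: the opening, from 0 (shut) to 1 (fully open), then the shift along the tool's x, y, z normalised to -1 to 1, where 1 is 150 mm, then the turn, a rotation vector about the tool's x, y, z normalised to -1 to 1, where 1 is pi rad. In form: [[[jaw, tx, ty, tz, ax, ay, az], ...]]. A call has 1 to 10 rows; each row is the pose to reach, as a shift and turn from the pose commanded when the call began, along the tool's axes at that moment, turning the shorter way round; what a row does not reach only later rows make up. A row lasts 1/8 s, in which the tool goes at most 62.5 mm and 10.7 degrees, less where a joint would pass 70% of its speed; a pose out of reach is approached as far as the arm can. A call with a number of a shift or a turn outside -1 to 1 is refused whole. A call with a gripper value outside its range is refused whole. The fingers move at their own pace and stop on an object; the grip force is fixed at half the most. Time passes only in rows, so rows that repeat a pose let the fingers close. It gives the time, the measured TCP pose, the force and the opening at its end, in the units of the state.
- status.get_obs(): the state, without advancing time (a new reading comes with each control period).
- optics.snapshot(name): name is "side" or "top" or "wrist"; returns a dict with "frame" (400x640x3 uint8, blue, green, red), "range_z" (400x640 float32, mm along the optical axis (not along the pixel's ray), 0 where there is no reading), "camera_matrix" (3x3 intrinsics, pixels), "position" and "attitude" of the camera in the world. Camera axes: x right, y down, z forward; pixel columns grow to the right and rows downward; lengths in mm; the calibration is good to about 2 mm. The wrist camera is an equidistant fisheye: a pixel r from the principal point sees the ray r / f radians off the axis. A picture is of the moment at which its call begins.
- job.close_job(): hands the job in, once; it reports no verdict.
The state is a dict: "time": time; "joint_pos": joint angles; "qvel": joint speeds; "tau": joint torques, N m; "ee_pos": TCP position; "ee_rot": TCP orientation; "ft_force": force on the tool from outside, world axes, zero at the start; "moment": the same for the moment, N m; "finger_gap": finger opening in mm.
Only numpy, scipy, OpenCV 4.12 (cv2) and the standard library are available. Lean on these libraries where they do the work, as an engineer would, in place of code of your own. Each camera call takes 0.05 s, during which the arm holds its last target.

## Working session

There is one attempt and no reset: what is moved stays moved. The work goes in short steps, Python scripts to look and compute and a tool call to move; the robot and the scene stay as the last step left them, time stands still between calls to the robot, and variables do not carry over. Pictures are saved under pics/ and viewed, and the job is handed in when it is done.

Besides the shell and the picture viewer there is one more tool, called after ">>>" by a JSON object that holds its "name" and its "arguments", one argument or row to a line. arm_command: Moves the arm, as the interface text tells. Its arguments: {"type":"object","properties":{"steps":{"type":"array"}},"required":["steps"]}

```bash
ls; mkdir -p pics
python3 - <<'E'
from rig import status, optics, job, manip
import cv2
o=status.get_obs(); print(o); print(manip.grasp_offset)
for n in ["side","top","wrist"]:
    s=optics.snapshot(n); cv2.imwrite(f"pics/{n}0.png",s["frame"]); print(n,s["camera_matrix"],s["position"],s["attitude"])
E
```

```text
pics
{'time': 0.0, 'joint_pos': array([70.80733815, 19.13173677,  2.28371   , 84.01092448, -0.76771763,
       76.96627792, -3.35251868]), 'qvel': array([-0.05733864, -0.01257101, -0.00114374, -0.08510792, -0.02053357,
        0.0508619 ,  0.00840201]), 'tau': array([-4.37398812e-04, -6.58553195e+01,  1.36542253e+00, -4.05563021e+01,
        1.67396577e-02,  1.25716586e-02,  1.06417241e-05]), 'ee_pos': array([ 151.71130324, -631.57383709,  230.42245361]), 'ee_rot': array([-1.79906490e+02,  6.11399744e-03,  1.35080778e+01]), 'ft_force': array([ 0.0367561 , -0.59021639,  0.14221553]), 'moment': array([ 0.01288895, -0.01314835,  0.00900255]), 'finger_gap': 85.99434870275542}
18.700000000000003
side [[364.8064       0.         315.24226319]
 [  0.         364.8064     205.90832922]
 [  0.           0.           1.        ]] [   88.96187773 -1112.92227677   608.62797836] [-1.23138116e+02 -1.04313555e-01 -2.70156551e+01]
top [[379.63862183   0.         322.17570097]
 [  0.         379.63862183 201.43146258]
 [  0.           0.           1.        ]] [ 361.42835449 -402.43372937  968.86547901] [-174.81107364   -0.7049532   -90.79512294]
wrist [[309.70691629   0.         316.30030219]
 [  0.         309.70691629 198.55011654]
 [  0.           0.           1.        ]] [ 227.90695877 -614.36991326  373.34897803] [ 1.62351522e+02  9.15754096e-02 -7.65031417e+01]
```

View pics/side0.png

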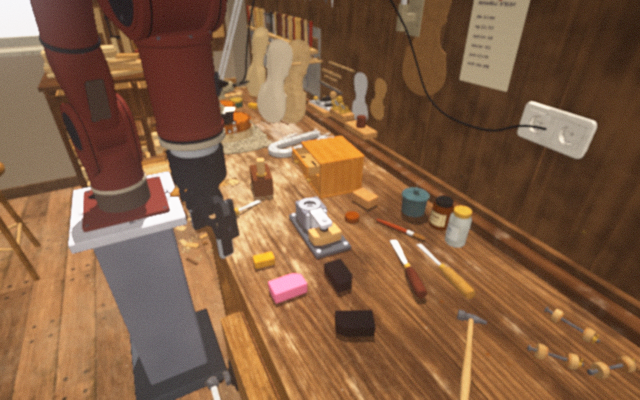

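View pics/top0.png

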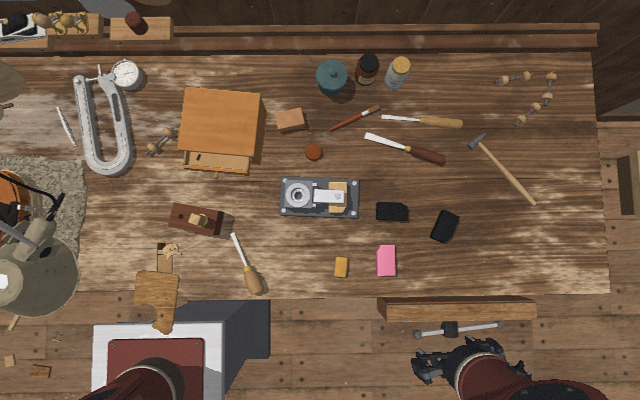

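View pics/wrist0.png

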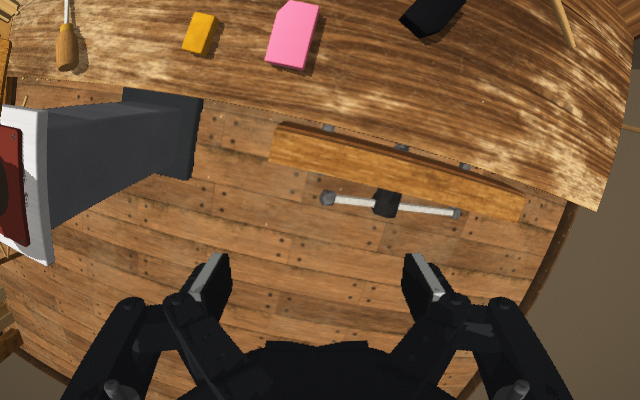

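```bash
cat > h.py <<'E'
import numpy as np, cv2
from scipy.spatial.transform import Rotation as R
from rig import status, optics, job, manip
def cam(n):
    s=optics.snapshot(n); s['R']=R.from_euler('xyz',s['attitude'],degrees=True).as_matrix(); s['n']=n; return s
def rays(s,px):
    px=np.atleast_2d(px).astype(float); K=s['camera_matrix']
    x=(px[:,0]-K[0,2])/K[0,0]; y=(px[:,1]-K[1,2])/K[1,1]
    if s['n']=='wrist':
        r=np.hypot(x,y); k=np.where(r>1e-9,np.sin(r)/np.maximum(r,1e-9),1)
        d=np.stack([x*k,y*k,np.cos(r)],1)
    else: d=np.stack([x,y,np.ones_like(x)],1)
    return d@s['R'].T
def plane(s,px,z):
    d=rays(s,px); return s['position']+d*((z-s['position'][2])/d[:,2])[:,None]
def depth(s,px):
    px=np.atleast_2d(px).astype(int); K=s['camera_matrix']
    d=rays(s,px); zc=d@s['R'][:,2]; z=s['range_z'][px[:,1],px[:,0]]
    return s['position']+d*(z/zc)[:,None]
def crop(s,x0,y0,x1,y1,k,name):
    cv2.imwrite(name,cv2.resize(s['frame'][y0:y1,x0:x1],None,fx=k,fy=k,interpolation=cv2.INTER_CUBIC))
E
python3 - <<'E'
from h import *
s=cam('top'); crop(s,160,160,370,285,3.8,'pics/topc.png')
print(depth(s,[[199,217],[180,215],[297,195],[330,197],[340,268],[387,262],[313,152]]).round(1))
t=cam('side'); crop(t,230,140,370,270,4,'pics/sidec.png')
E
```

```text
[[ 407.4 -136.7  112.5]
 [ 416.2  -71.7   50.3]
 [ 462.3 -353.4   40.1]
 [ 453.3 -433.4   69.5]
 [ 281.8 -457.    21.7]
 [ 295.1 -572.6   27.5]
 [ 575.5 -393.7   12. ]]
```

View pics/topc.png

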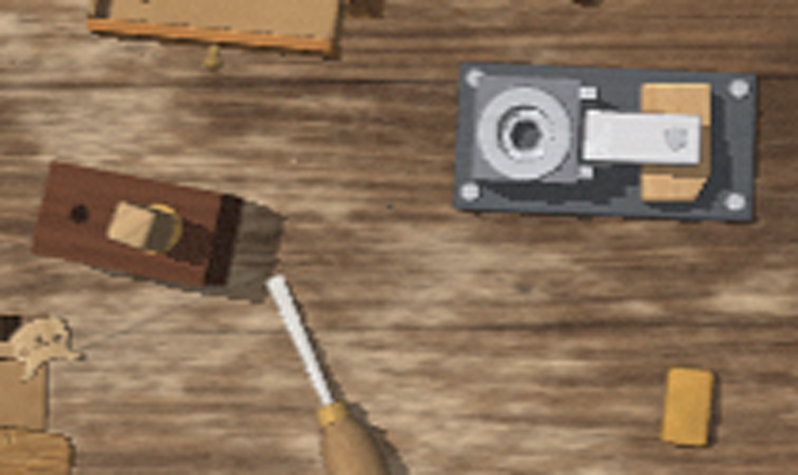

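View pics/sidec.png

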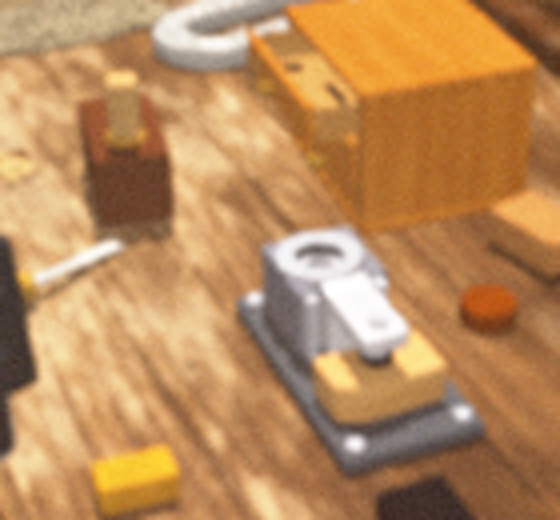

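```bash
cat >> h.py <<'E'
import json,os
def cmd():
    if os.path.exists('cmd.json'): return json.load(open('cmd.json'))
    return [151.833,-631.99,231.308,13.508]
def Rt(yaw): return R.from_euler('xyz',[180,0,yaw],degrees=True)
def row(x,y,z,yaw,jaw=1.0,save=False):
    "row numbers from the last commanded pose (tool straight down)"
    c=cmd(); r=Rt(c[3])
    d=r.inv().apply(np.array([x,y,z])-c[:3])/150
    a=-((yaw-c[3]+180)%360-180)/180
    print([jaw]+[round(float(v),4) for v in d]+[0,0,round(a,5)])
def setc(tx,ty,tz,az):
    c=cmd(); p=np.array(c[:3])+Rt(c[3]).apply(np.array([tx,ty,tz])*150)
    json.dump([*map(float,p),c[3]-az*180],open('cmd.json','w')); print('cmd',p.round(2),c[3]-az*180)
def st():
    o=status.get_obs(); print('t',o['time'],'p',o['ee_pos'].round(2),'r',o['ee_rot'].round(2),'f',o['ft_force'].round(2),'m',o['moment'].round(3),'gap',round(o['finger_gap'],2),'j',o['joint_pos'].round(1))
E
python3 -c "
from h import *
row(420,-280,330,60)"
```

```text
[1.0, 2.2864, -1.8641, -0.6579, 0, 0, -0.25829]
```

>>> {"name": "arm_command", "arguments": {
  "steps": [
    [[1,0.4,-0.3,-0.2,0,0,0],[1,0.8,-0.6,-0.4,0,0,0],[1,1,-0.8,-0.6,0,0,0],[1,1,-0.8,-0.6,0,0,0]]
  ]
}}

```text
time: 0.75
ee_pos: [272.4, -478.1, 323.6]
ee_rot: [179.9, -0.1, 13.7]
ft_force: [-0.3, -0.7, -0.7]
finger_gap: 85.4
```

>>> {"name": "arm_command", "arguments": {
  "steps": [
    [[1,0.4,-0.3,0,0,0,0],[1,0.8,-0.6,0,0,0,0],[1,1,-0.8,0,0,0,0],[1,1,-0.8,0,0,0,0]]
  ]
}}

```text
time: 1.25
ee_pos: [390.1, -324.8, 321.3]
ee_rot: [-180.0, -0.0, 13.9]
ft_force: [-0.7, -0.4, -0.2]
finger_gap: 85.3
```

>>> {"name": "arm_command", "arguments": {
  "steps": [
    [[1,0.3,-0.25,0,0,0,-0.05],[1,0.3,-0.25,0,0,0,-0.11],[1,0.3,-0.25,0,0,0,-0.17],[1,0.3,-0.25,0,0,0,-0.22],[1,0.3,-0.25,0,0,0,-0.26],[1,0.3,-0.25,0,0,0,-0.26]]
  ]
}}

```text
time: 2.0
ee_pos: [421.7, -283.0, 320.9]
ee_rot: [-180.0, 0.0, 60.1]
ft_force: [-0.5, -0.1, -0.2]
finger_gap: 85.6
```

Run:
```python
from h import *
setc(1,-.8,-.6,0);setc(1,-.8,0,0);setc(.3,-.25,0,-.26)
st()
w=cam('wrist'); cv2.imwrite('pics/w1.png',w['frame']); print(w['position'],w['attitude'])
st()
```

```text
cmd [ 269.65 -480.27  321.31] 13.508
cmd [ 387.47 -328.55  321.31] 13.508
cmd [ 422.47 -281.58  321.31] 60.30800000000001
t 2.0 p [ 421.71 -282.95  320.93] r [-1.7996e+02  1.0000e-02  6.0140e+01] f [-0.5  -0.12 -0.19] m [-0.015  0.01   0.053] gap 85.61 j [ 45.7   1.5 -17.1  94.3   0.4  84.4  -1.3]
[ 461.04572235 -216.28069638  463.75380702] [ 1.62342694e+02  2.35982113e-02 -2.98685644e+01]
t 2.05 p [ 421.83 -282.7   320.99] r [-1.7997e+02  1.0000e-02  6.0050e+01] f [-0.22 -0.54 -0.17] m [ 0.004 -0.012 -0.011] gap 85.29 j [ 45.6   1.5 -17.1  94.3   0.4  84.4  -1.4]
```

View pics/w1.png

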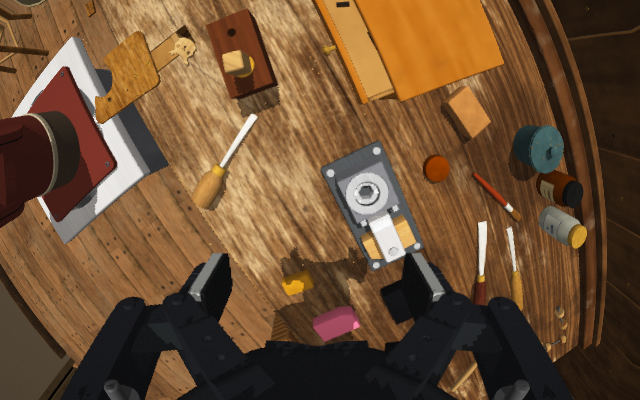

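Run:
```python
from h import *
w=cam('wrist'); crop(w,195,0,295,110,6,'pics/w1a.png'); crop(w,310,130,440,280,5,'pics/w1b.png')
```

```text
(no output)
```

View pics/w1a.png

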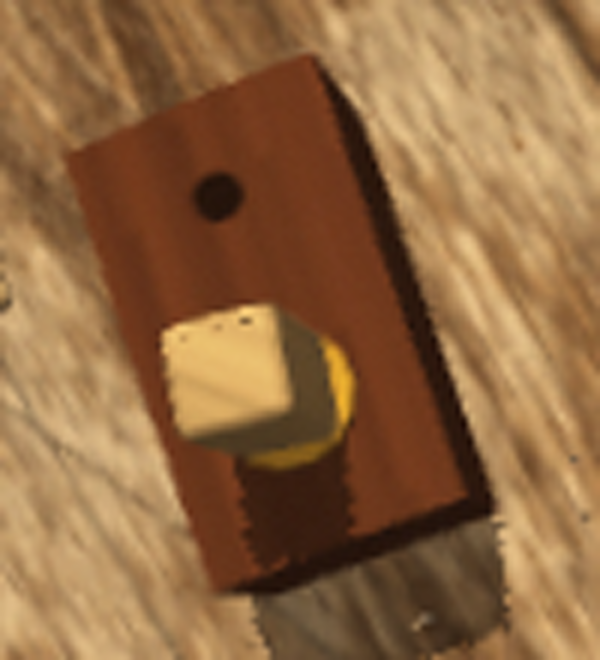

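View pics/w1b.png

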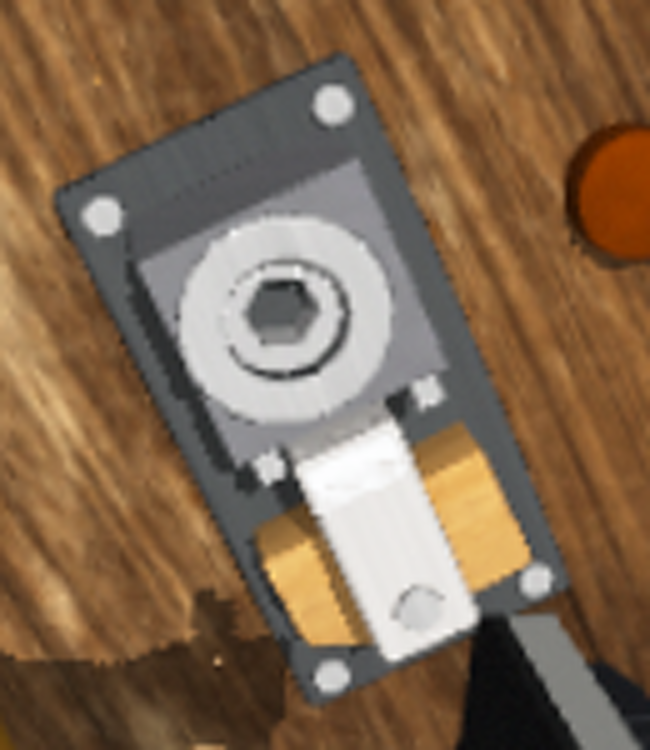

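Run:
```python
from h import *
w=cam('wrist')
f=lambda q,x0,y0,k:(np.array(q)+.5)/k+[x0,y0]-.5
A=plane(w,f([[163,325],[275,303],[292,408],[180,440]],195,0,6),112); print(A.round(1),A.mean(0))
for i in range(4): e=A[(i+1)%4]-A[i]; print(np.hypot(*e[:2]),np.degrees(np.arctan2(e[1],e[0])))
S=plane(w,f([[70,155],[315,55],[468,493],[215,590]],195,0,6),60); print(S.round(1),S.mean(0))
for i in range(4): e=S[(i+1)%4]-S[i]; print(np.hypot(*e[:2]),np.degrees(np.arctan2(e[1],e[0])))
B=plane(w,f([[60,190],[345,55],[567,590],[318,705]],310,130,5),12); print(B.round(1),B.mean(0))
for i in range(4): e=B[(i+1)%4]-B[i]; print(np.hypot(*e[:2]),np.degrees(np.arctan2(e[1],e[0])))
T=plane(w,f([[130,262],[360,160],[448,365]],310,130,5),62); print('tower',T.round(1), (T[0]+T[2])/2)
print('hole10',plane(w,f([[217,196]],195,0,6),60))
print('bore', plane(w,f([[285,318]],310,130,5),66))
# flange contour
g=cv2.cvtColor(w['frame'],cv2.COLOR_BGR2HSV); c=g[130:280,310:440]; print(c[64,45],c[38,68],c[60,37])
```

```text
[[ 398.5 -108.3  112. ]
 [ 419.  -117.3  112. ]
 [ 411.4 -137.   112. ]
 [ 389.8 -130.   112. ]] [ 404.70288582 -123.13584092  112.        ]
22.42525858362902 -23.62157831467924
21.203807191474482 -111.01306610194213
22.733786087090834 161.89039146800806
23.37790957154544 68.24533261969376
[[ 391.   -44.2   60. ]
 [ 448.7  -56.9   60. ]
 [ 427.1 -162.7   60. ]
 [ 368.7 -150.6   60. ]] [ 408.84847815 -103.60871832   60.        ]
59.07014587790378 -12.43463682057583
107.9552942462695 -101.51404618337895
59.68016694142714 168.3338173204699
108.7476386750707 78.16064445469443
[[ 420.5 -302.4   12. ]
 [ 514.4 -308.4   12. ]
 [ 502.9 -506.7   12. ]
 [ 409.2 -500.8   12. ]] [ 461.75345853 -404.576398     12.        ]
94.07394341042826 -3.6595718511101856
198.5555259014574 -93.31097149616564
93.86072304842324 176.41447709898796
198.6782404837426 86.75032664789097
tower [[ 431.5 -319.3   62. ]
 [ 499.  -325.3   62. ]
 [ 495.1 -389.8   62. ]] [ 463.33984994 -354.55577328   62.        ]
hole10 [[414.16930641 -73.4933379   60.        ]]
bore [[ 460.84955251 -352.89910306   66.        ]]
[ 30   1 239] [138   9 149] [  0   1 211]
```

Run:
```python
from h import *
row(404.7,-123.2,171.3,70)
```

```text
[1.0, 0.8586, -0.6259, 1.0001, 0, 0, -0.05384]
```

>>> {"name": "arm_command", "arguments": {
  "steps": [
    [[1,0.3,-0.2,0.1,0,0,-0.03],[1,0.6,-0.4,0.3,0,0,-0.054],[1,0.859,-0.626,0.6,0,0,-0.054],[1,0.859,-0.626,0.8,0,0,-0.054],[1,0.859,-0.626,0.8,0,0,-0.054]]
  ]
}}

```text
time: 2.78
ee_pos: [403.2, -122.6, 199.8]
ee_rot: [-179.8, 0.0, 70.0]
ft_force: [0.3, -0.0, -0.5]
finger_gap: 85.2
```

Run:
```python
from h import *
setc(.859,-.626,.8,-.054)
w=cam('wrist'); cv2.imwrite('pics/w2.png',w['frame']); st()
```

```text
cmd [ 404.72 -123.14  201.31] 70.028
t 2.825 p [ 404.4  -123.43  201.49] r [-179.94    0.     69.96] f [ 0.57 -0.24  1.14] m [-0.057  0.032 -0.012] gap 85.78 j [ 38.8  -5.6 -25.9 114.6  -2.6  70.5  -6.1]
```

View pics/w2.png

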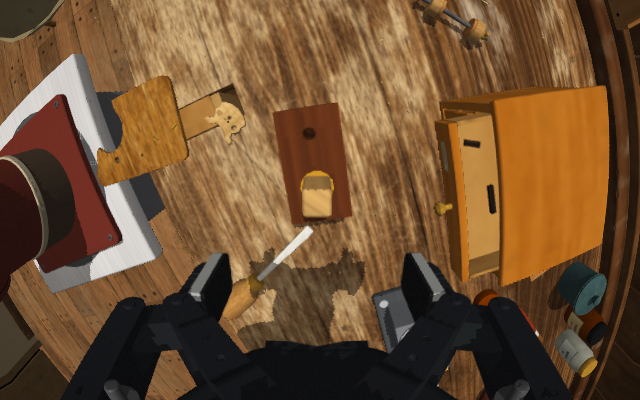

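Run:
```python
from h import *
w=cam('wrist'); crop(w,285,155,350,230,8,'pics/w2a.png')
c=w['frame'][185:225,295:340]; h=cv2.cvtColor(c,cv2.COLOR_BGR2HSV)
for t in (170,185,200,215):
    m=(h[...,2]>t).astype(np.uint8); cs,_=cv2.findContours(m,0,2); k=max(cs,key=cv2.contourArea)
    p=cv2.approxPolyDP(k,3,True)[:,0]+[295,185]; P=plane(w,p,112); print(t,cv2.contourArea(k),p.tolist(),P.mean(0).round(1))
    q=plane(w,k[:,0]+[295,185],112)[:,:2].astype(np.float32); print(cv2.minAreaRect(q))
```

```text
170 670.5 [[301, 189], [302, 213], [328, 213], [328, 189]] [ 404.3 -122.2  112. ]
((404.1531066894531, -122.12844848632812), (21.611730575561523, 21.53643035888672), 69.94367218017578)
185 620.0 [[301, 189], [304, 213], [328, 213], [327, 189]] [ 404.5 -122.2  112. ]
((404.3762512207031, -121.75591278076172), (20.763154983520508, 21.36628532409668), 69.96156311035156)
200 433.0 [[301, 190], [306, 202], [327, 212], [325, 189]] [ 405.2 -120.   112. ]
((404.2319030761719, -122.1333999633789), (19.945966720581055, 21.239063262939453), 69.94493865966797)
215 236.0 [[303, 189], [304, 198], [325, 211], [325, 200]] [ 404.5 -120.8  112. ]
((405.0835266113281, -120.56195831298828), (8.549116134643555, 24.666149139404297), 34.7727165222168)
```

View pics/w2a.png

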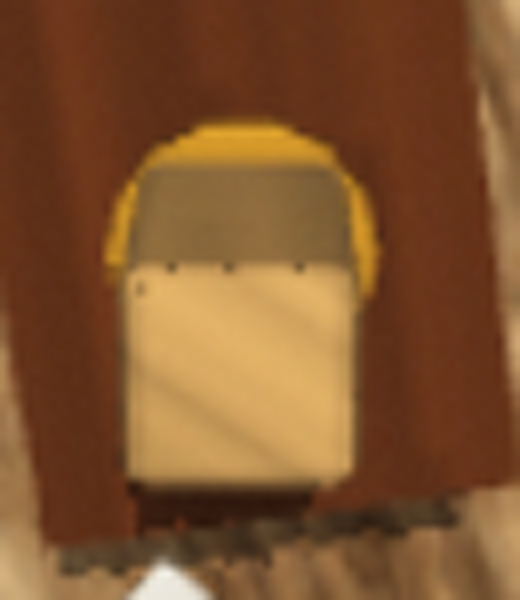

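>>> {"name": "arm_command", "arguments": {
  "steps": [
    [[1,0,0,0.35,0,0,0],[1,0,0,0.65,0,0,0],[1,0,0,0.85,0,0,0],[1,0,0,0.85,0,0,0]]
  ]
}}

```text
time: 3.38
ee_pos: [404.4, -123.7, 73.5]
ee_rot: [-179.9, -0.0, 69.9]
ft_force: [0.7, -1.1, 0.4]
finger_gap: 85.7
```

>>> {"name": "arm_command", "arguments": {
  "steps": [
    [[0,0,0,0,0,0,0],[0,0,0,0,0,0,0],[0,0,0,0,0,0,0],[0,0,0,0,0,0,0],[0,0,0,0,0,0,0],[0,0,0,0,0,0,0]]
  ]
}}

```text
time: 4.12
ee_pos: [405.1, -123.3, 74.7]
ee_rot: [179.9, 0.0, 70.0]
ft_force: [-2.9, 0.0, 6.8]
finger_gap: 23.2
```

Run:
```python
from h import *
setc(0,0,.85,0)
st(); w=cam('wrist'); cv2.imwrite('pics/w3.png',w['frame'])
```

```text
cmd [ 404.72 -123.14   73.81] 70.028
t 4.125 p [ 405.11 -123.31   74.69] r [1.7995e+02 2.0000e-02 7.0020e+01] f [-2.86  0.01  6.83] m [ 0.105  0.527 -0.033] gap 23.23 j [ 37.9   3.1 -27.3 123.2   1.8  54.  -10.4]
```

View pics/w3.png

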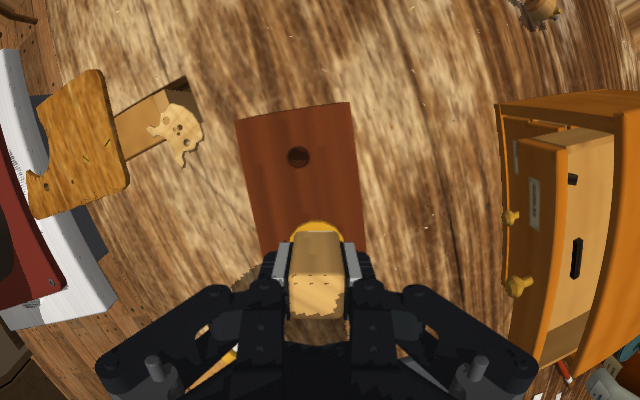

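>>> {"name": "arm_command", "arguments": {
  "steps": [
    [[0,0,0,-0.15,0,0,0],[0,0,0,-0.35,0,0,0],[0,0,0,-0.6,0,0,0],[0,0,0,-0.9,0,0,0],[0,0,0,-0.9,0,0,0],[0,0,0,-0.9,0,0,0]]
  ]
}}

```text
time: 4.92
ee_pos: [404.2, -123.1, 208.2]
ee_rot: [-180.0, 0.0, 70.0]
ft_force: [0.8, 0.4, -2.3]
finger_gap: 23.5
```

Run:
```python
from h import *
setc(0,0,-.9,0)
st(); w=cam('side'); crop(w,225,110,325,210,6,'pics/s4.png')
row(455,-352,208.8,70,0)
```

```text
cmd [ 404.72 -123.14  208.81] 70.028
t 4.925 p [ 404.24 -123.07  208.2 ] r [-1.7996e+02  1.0000e-02  7.0020e+01] f [ 0.8   0.41 -2.27] m [-0.012  0.006  0.011] gap 23.54 j [ 39.2  -5.9 -26.1 114.1  -2.8  71.3  -5.9]
[0, -1.3195, 0.8362, 0.0001, 0, 0, 0.00016]
```

View pics/s4.png

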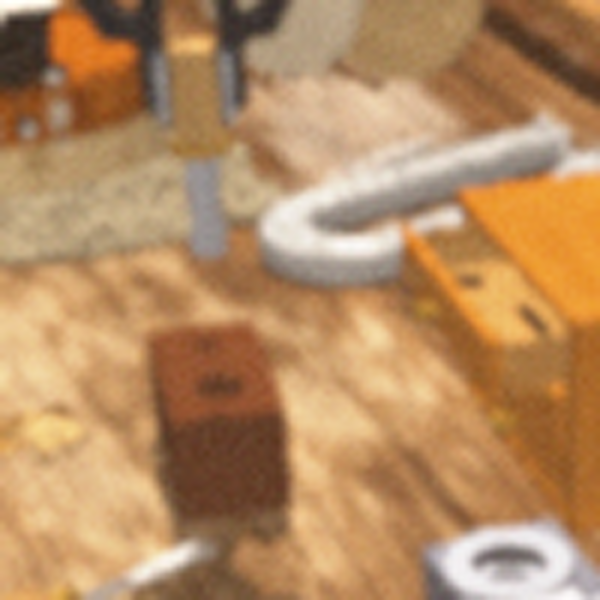

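Run:
```python
from h import *
row(419,-274,208.8,70,0)
row(434,-426,195,70,0)
```

```text
[0, -0.9128, 0.433, 0.0001, 0, 0, 0.00016]
[0, -1.831, 0.8731, 0.0921, 0, 0, 0.00016]
```

>>> {"name": "arm_command", "arguments": {
  "steps": [
    [[0,-0.3,0.14,0,0,0,0],[0,-0.6,0.28,0,0,0,0],[0,-0.9,0.43,0,0,0,0]]
  ]
}}

```text
time: 5.35
ee_pos: [418.6, -273.1, 207.3]
ee_rot: [-179.9, -0.0, 70.1]
ft_force: [0.1, 0.1, -2.6]
finger_gap: 23.7
```

>>> {"name": "arm_command", "arguments": {
  "steps": [
    [[0,-0.35,0.16,0.02,0,0,0],[0,-0.7,0.32,0.06,0,0,0],[0,-0.93,0.44,0.09,0,0,0],[0,-0.93,0.44,0.09,0,0,0],[0,-0.93,0.44,0.09,0,0,0]]
  ]
}}

```text
time: 5.98
ee_pos: [433.4, -424.5, 193.7]
ee_rot: [-179.9, -0.1, 70.1]
ft_force: [-0.1, 0.3, -2.8]
finger_gap: 23.5
```

Run:
```python
from h import *
setc(-.9,.43,0,0);setc(-.93,.44,.09,0)
st(); w=cam('wrist'); cv2.imwrite('pics/w5.png',w['frame']); st()
```

```text
cmd [ 419.23 -272.05  208.81] 70.028
cmd [ 433.62 -425.7   195.31] 70.028
t 5.975 p [ 433.44 -424.48  193.74] r [-1.7986e+02 -1.0000e-01  7.0070e+01] f [-0.06  0.29 -2.76] m [ 0.071  0.003 -0.032] gap 23.49 j [ 50.8  16.2 -12.7  92.4   3.6  72.   17.4]
t 6.025 p [ 433.76 -424.21  194.37] r [-1.7991e+02 -8.0000e-02  7.0110e+01] f [ 0.3  -0.2  -1.44] m [ 0.026 -0.009 -0.028] gap 23.57 j [ 50.7  16.1 -12.8  92.4   3.6  72.   17.4]
```

View pics/w5.png

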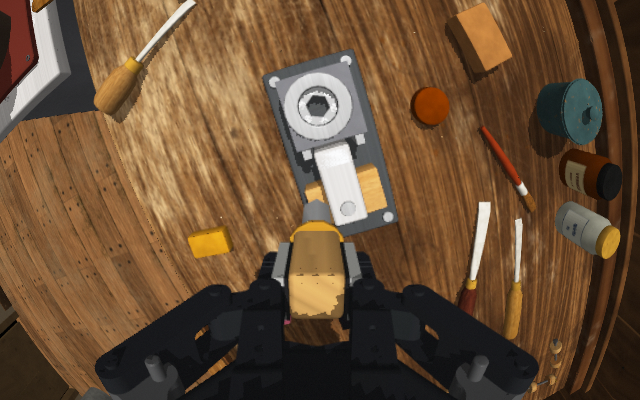

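Run:
```python
from h import *
w=cam('wrist'); np.save('w5.npy',w['frame']); import pickle; pickle.dump(w,open('w5.pkl','wb'))
crop(w,280,65,360,145,9,'pics/w5a.png');crop(w,285,190,345,250,9,'pics/w5b.png'); crop(w,255,45,400,240,3,'pics/w5c.png')
```

```text
(no output)
```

View pics/w5a.png

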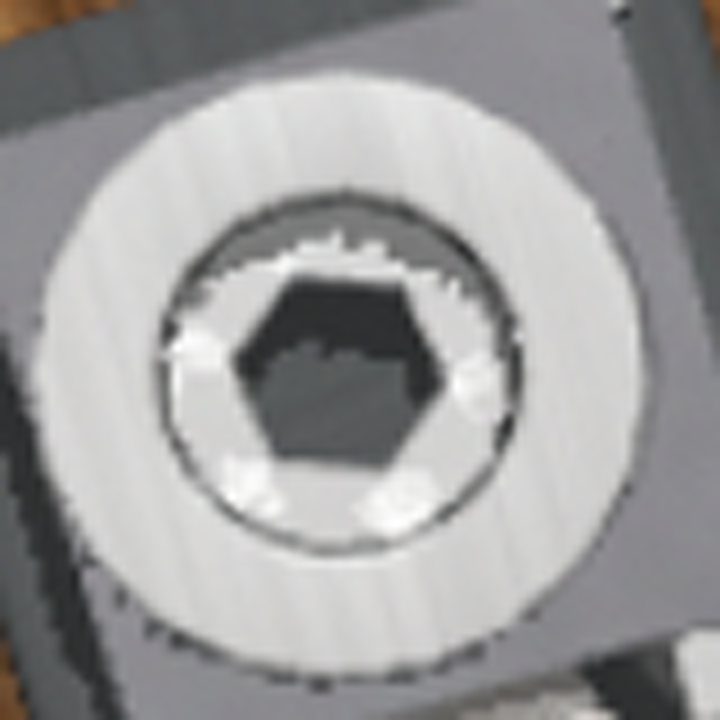

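View pics/w5b.png

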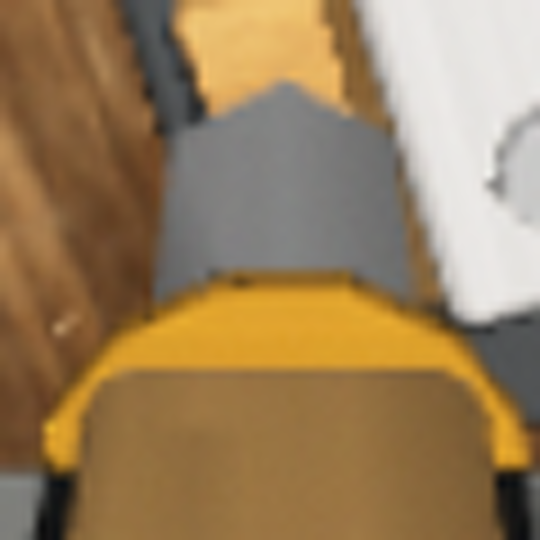

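View pics/w5c.png

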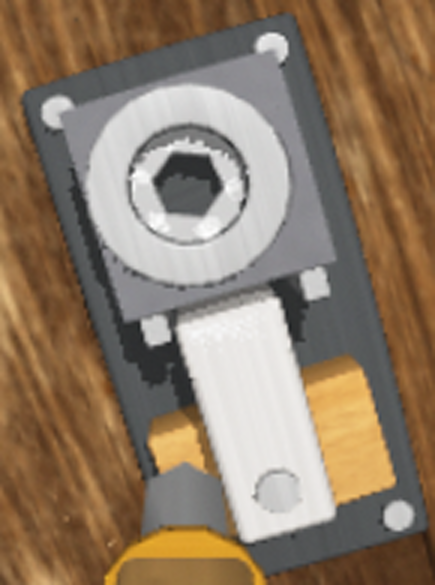

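Run:
```python
from h import *
import pickle; w=pickle.load(open('w5.pkl','rb'))
f=lambda q,x0,y0,k:(np.array(q)+.5)/k+[x0,y0]-.5
H=plane(w,f([[290,280],[405,285],[443,380],[385,465],[275,458],[237,370]],280,65,9),56)
c=H.mean(0); print('hex',c.round(2)); d=H-c; a=np.degrees(np.arctan2(d[:,1],d[:,0])); print(a.round(1),a%60,np.hypot(d[:,0],d[:,1]))
# circles: flange outer at z=66, bore at 66
th=np.radians(np.arange(0,360,60))
F=plane(w,f([[340,72],[645,380],[335,685],[35,370]],280,65,9),66); print('flange',F.mean(0), np.linalg.norm(F[0]-F[2]),np.linalg.norm(F[1]-F[3]))
Bq=plane(w,f([[343,190],[522,370],[343,555],[162,370]],280,65,9),66); print('bore',Bq.mean(0), np.linalg.norm(Bq[0]-Bq[2]),np.linalg.norm(Bq[1]-Bq[3]))
g=cv2.cvtColor(w['frame'],cv2.COLOR_BGR2GRAY)[65:145,280:360]
m=(g<120).astype(np.uint8); 
st()
T=plane(w,f([[285,82],[170,140],[390,130]],285,190,9),status.get_obs()['ee_pos'][2]-69.7)
o=status.get_obs(); tl=Rt(o['ee_rot'][2]).inv().apply(T-o['ee_pos']); print('tip corners in tool',tl.round(1))
for n,i in (('w',w),):
  pass
t=cam('top'); crop(t,270,170,370,225,8,'pics/t5.png')
```

```text
hex [ 460.61 -354.35   56.  ]
[  97.6   33.8  -23.7  -83.7 -146.6  158.3] [37.57262452 33.80251283 36.32442288 36.30951689 33.41440949 38.32015643] [10.56707332 11.02335946 10.35525334 10.36694035 10.71490174 10.16569084]
flange [ 460.50687984 -354.47987951   66.        ] 59.916158184095096 58.732278230809634
bore [ 460.99254613 -354.1837379    66.        ] 35.58043718411601 34.56454454695689
t 6.075 p [ 433.89 -424.24  194.86] r [-1.7995e+02 -5.0000e-02  7.0120e+01] f [-0.22  0.08 -2.08] m [-0.027  0.048 -0.029] gap 23.45 j [ 50.7  16.1 -12.8  92.4   3.7  72.   17.4]
tip corners in tool [[ 9.7  0.5 69.7]
 [ 4.8 -8.7 69.7]
 [ 5.7  8.9 69.7]]
```

View pics/t5.png

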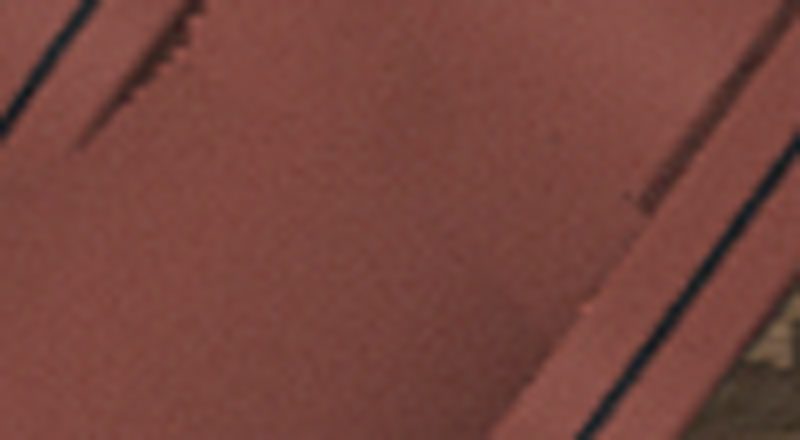

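Run:
```python
from h import *
row(460.7,-354.3,160,96,0)
```

```text
[0, 0.5091, 0.0071, 0.2354, 0, 0, -0.14429]
```

>>> {"name": "arm_command", "arguments": {
  "steps": [
    [[0,0.25,0.007,0,0,0,-0.05],[0,0.509,0.007,0.0,0,0,-0.1],[0,0.509,0.007,0.12,0,0,-0.144],[0,0.509,0.007,0.235,0,0,-0.144],[0,0.509,0.007,0.235,0,0,-0.144]]
  ]
}}

```text
time: 6.75
ee_pos: [459.4, -354.0, 158.5]
ee_rot: [-179.9, -0.1, 95.7]
ft_force: [-0.2, -0.4, -1.6]
finger_gap: 23.2
```

Run:
```python
from h import *
setc(.509,.007,.235,-.144)
st()
for n in ('wrist','side'):
  w=cam(n); cv2.imwrite(f'pics/{n}6.png',w['frame'])
  crop(w,*( (275,180,355,260) if n=='wrist' else (275,160,355,240)),8,f'pics/{n}6c.png')
st()
```

```text
cmd [ 460.68 -354.3   160.06] 95.94800000000001
t 6.75 p [ 459.43 -354.    158.49] r [-1.7987e+02 -1.0000e-01  9.5740e+01] f [-0.23 -0.36 -1.58] m [0.012 0.045 0.018] gap 23.18 j [ 48.7  15.1 -18.2  98.4   5.1  67.5  34.9]
t 6.85 p [ 460.42 -354.7   160.2 ] r [-179.99   -0.     95.79] f [ 0.06 -1.33 -1.72] m [0.018 0.008 0.033] gap 23.44 j [ 48.7  15.1 -18.2  98.2   5.1  67.5  35. ]
```

View pics/wrist6c.png

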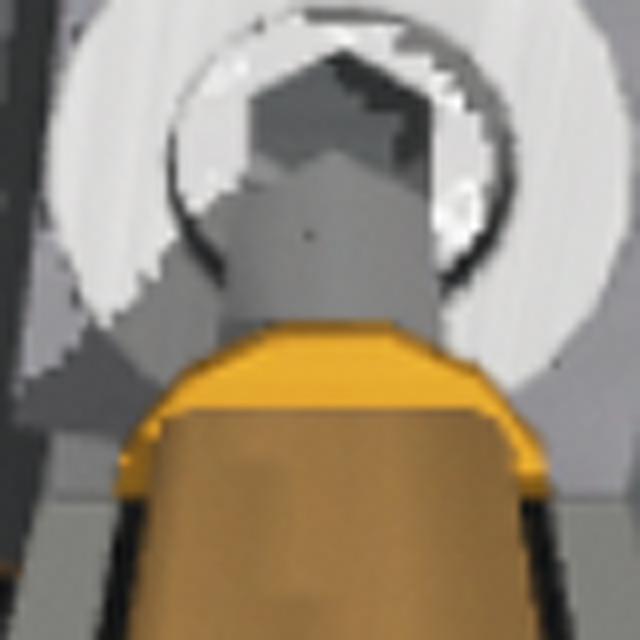

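View pics/side6c.png

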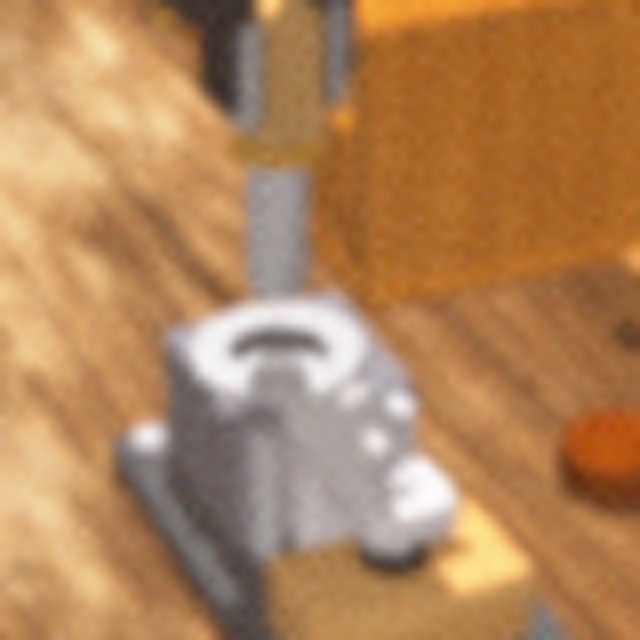

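Run:
```python
from h import *
w=cam('wrist'); o=status.get_obs(); st()
f=lambda q,x0,y0,k:(np.array(q)+.5)/k+[x0,y0]-.5
r=Rt(o['ee_rot'][2]).inv()
print('sock corners',r.apply(plane(w,f([[343,52],[249,98],[432,97]],275,180,8),56)-o['ee_pos']).round(2),'expect 11.1,0; 5.5,-9.6; 5.5,9.6')
print('tip corners',r.apply(plane(w,f([[335,150],[232,205],[432,195]],275,180,8),o['ee_pos'][2]-69.7)-o['ee_pos']).round(2),'expect 10.4,0; 5.2,-9; 5.2,9')
```

```text
t 6.9 p [ 460.7  -354.85  160.58] r [1.7998e+02 3.0000e-02 9.5820e+01] f [-0.03  0.53 -2.36] m [0.015 0.028 0.024] gap 23.27 j [ 48.8  15.1 -18.2  98.2   5.1  67.5  35. ]
sock corners [[  9.32   1.26 104.58]
 [  4.38  -8.51 104.58]
 [  4.47  10.52 104.58]] expect 11.1,0; 5.5,-9.6; 5.5,9.6
tip corners [[ 9.77  0.41 69.7 ]
 [ 4.55 -8.92 69.7 ]
 [ 5.49  9.18 69.7 ]] expect 10.4,0; 5.2,-9; 5.2,9
```

>>> {"name": "arm_command", "arguments": {
  "steps": [
    [[0,-0.002,0.003,0.1,0,0,0],[0,-0.002,0.003,0.17,0,0,0],[0,-0.002,0.003,0.2,0,0,0],[0,-0.002,0.003,0.21,0,0,0],[0,-0.002,0.003,0.21,0,0,0]]
  ]
}}

```text
time: 7.52
ee_pos: [461.3, -354.6, 128.7]
ee_rot: [180.0, 0.0, 95.9]
ft_force: [0.4, 0.9, -1.9]
finger_gap: 23.2
```

Run:
```python
from h import *
setc(-.002,.003,.21,0)
st()
w=cam('wrist')
crop(w,275,180,355,260,8,f'pics/w7c.png')
st()
```

```text
cmd [ 461.16 -354.55  128.56] 95.94800000000001
t 7.525 p [ 461.28 -354.58  128.69] r [179.99   0.    95.95] f [ 0.4   0.87 -1.88] m [ 0.036 -0.014 -0.09 ] gap 23.18 j [ 48.5  16.7 -18.2 100.1   5.7  64.1  34.6]
t 7.575 p [ 461.35 -354.64  128.86] r [1.7998e+02 2.0000e-02 9.5950e+01] f [-0.89 -0.64 -2.89] m [ 0.028 -0.016  0.005] gap 23.27 j [ 48.5  16.7 -18.2 100.1   5.7  64.1  34.6]
```

View pics/w7c.png

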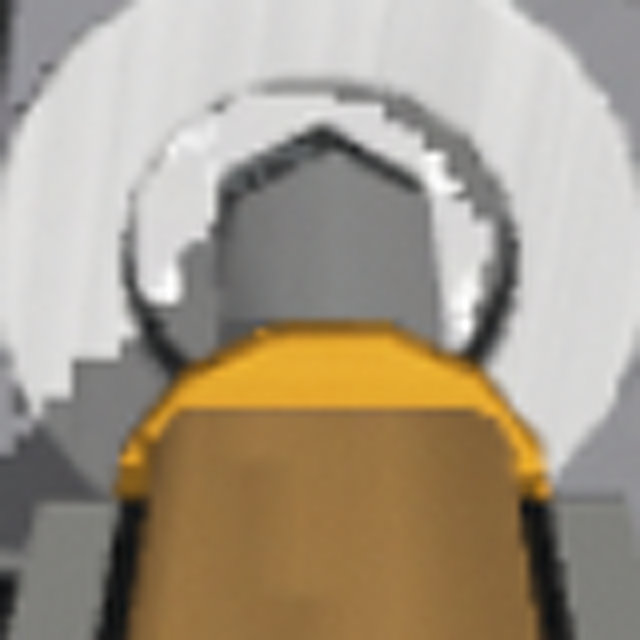

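>>> {"name": "arm_command", "arguments": {
  "steps": [
    [[0,0,-0.003,0.01,0,0,0],[0,0,-0.003,0.02,0,0,0],[0,0,-0.003,0.03,0,0,0],[0,0,-0.003,0.03,0,0,0]]
  ]
}}

```text
time: 8.07
ee_pos: [460.6, -354.4, 123.8]
ee_rot: [-180.0, -0.0, 96.0]
ft_force: [0.7, 0.9, -2.2]
finger_gap: 23.3
```

Run:
```python
from h import *
setc(0,-.003,.03,0)
st()
w=cam('wrist')
crop(w,275,180,355,260,8,f'pics/w8c.png')
st()
```

```text
cmd [ 460.71 -354.6   124.06] 95.94800000000001
t 8.075 p [ 460.58 -354.41  123.84] r [-1.7998e+02 -2.0000e-02  9.5950e+01] f [ 0.71  0.87 -2.19] m [0.212 0.158 0.02 ] gap 23.31 j [ 48.5  17.  -18.1 100.4   5.8  63.6  34.5]
t 8.125 p [ 460.58 -354.42  123.86] r [-1.7998e+02 -2.0000e-02  9.5950e+01] f [-0.36  0.66 -2.35] m [ 0.235  0.146 -0.008] gap 23.44 j [ 48.5  17.  -18.1 100.4   5.8  63.6  34.5]
```

View pics/w8c.png

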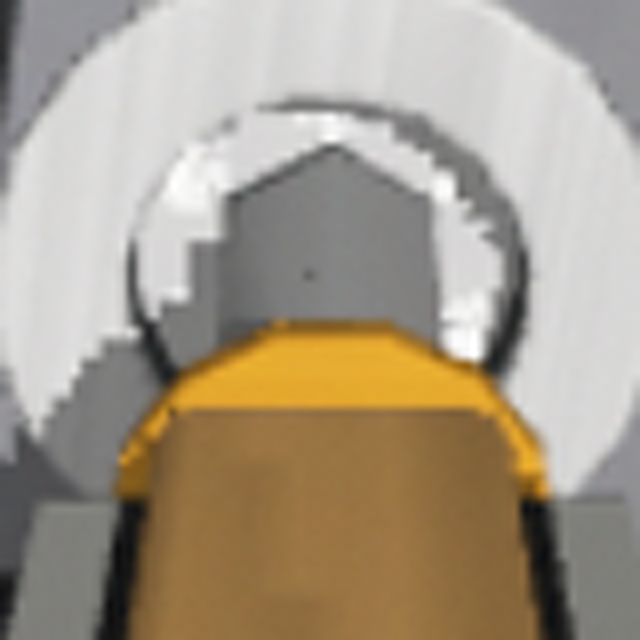

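>>> {"name": "arm_command", "arguments": {
  "steps": [
    [[0,0,0,0.007,0,0,0],[0,0,0,0.013,0,0,0],[0,0,0,0.02,0,0,0],[0,0,0,0.02,0,0,0]]
  ]
}}

```text
time: 8.62
ee_pos: [460.6, -354.4, 120.9]
ee_rot: [-180.0, -0.0, 96.0]
ft_force: [-0.1, 1.9, -2.1]
finger_gap: 23.5
```

Run:
```python
from h import *
setc(0,0,.02,0)
st()
```

```text
cmd [ 460.71 -354.6   121.06] 95.94800000000001
t 8.625 p [ 460.61 -354.43  120.89] r [-1.7999e+02 -2.0000e-02  9.5950e+01] f [-0.15  1.87 -2.11] m [0.48  0.318 0.033] gap 23.52 j [ 48.5  17.1 -18.1 100.6   5.9  63.2  34.5]
```

>>> {"name": "arm_command", "arguments": {
  "steps": [
    [[0,0.002,-0.001,0.01,0,0,0],[0,0.002,-0.001,0.02,0,0,0],[0,0.002,-0.001,0.03,0,0,0],[0,0.002,-0.001,0.04,0,0,0],[0,0.002,-0.001,0.04,0,0,0]]
  ]
}}

```text
time: 9.25
ee_pos: [460.5, -354.3, 114.9]
ee_rot: [-180.0, -0.0, 95.9]
ft_force: [0.1, 1.0, -2.9]
finger_gap: 23.3
```

Run:
```python
from h import *
setc(0.002,-.001,.04,0)
st()
```

```text
cmd [ 460.53 -354.32  115.06] 95.94800000000001
t 9.25 p [ 460.5  -354.33  114.86] r [-1.800e+02 -1.000e-02  9.595e+01] f [ 0.08  0.96 -2.92] m [0.235 0.151 0.025] gap 23.33 j [ 48.5  17.4 -18.1 101.    6.   62.5  34.3]
```

>>> {"name": "arm_command", "arguments": {
  "steps": [
    [[0,0.002,-0.001,0.01,0,0,0],[0,0.002,-0.001,0.02,0,0,0],[0,0.002,-0.001,0.026,0,0,0],[0,0.002,-0.001,0.03,0,0,0],[0,0.002,-0.001,0.03,0,0,0]]
  ]
}}

```text
time: 9.88
ee_pos: [460.4, -354.1, 110.6]
ee_rot: [180.0, 0.0, 95.9]
ft_force: [-0.3, -0.4, -2.2]
finger_gap: 23.4
```

Run:
```python
from h import *
setc(0.002,-.001,.03,0)
st()
```

```text
cmd [ 460.35 -354.03  110.56] 95.94800000000001
t 9.875 p [ 460.36 -354.11  110.56] r [180.     0.    95.94] f [-0.29 -0.44 -2.17] m [-0.017 -0.047 -0.03 ] gap 23.35 j [ 48.5  17.6 -18.1 101.2   6.1  62.1  34.3]
```

Forces near zero; now feel for the bottom in 0.4 mm steps.

>>> {"name": "arm_command", "arguments": {
  "steps": [
    [[0,0,0,0.003,0,0,0],[0,0,0,0.006,0,0,0],[0,0,0,0.006,0,0,0]]
  ]
}}

```text
time: 10.25
ee_pos: [460.4, -354.1, 109.8]
ee_rot: [180.0, 0.0, 95.9]
ft_force: [-0.3, 0.2, -0.9]
finger_gap: 23.5
```

>>> {"name": "arm_command", "arguments": {
  "steps": [
    [[0,0,0,0.003,0,0,0],[0,0,0,0.005,0,0,0],[0,0,0,0.005,0,0,0]]
  ]
}}

```text
time: 10.62
ee_pos: [460.5, -354.2, 109.7]
ee_rot: [180.0, 0.0, 95.9]
ft_force: [-2.6, 2.0, 6.2]
finger_gap: 23.3
```

>>> {"name": "arm_command", "arguments": {
  "steps": [
    [[0,0,0,-0.002,0,0,0.03],[0,0,0,-0.002,0,0,0.06],[0,0,0,-0.002,0,0,0.1],[0,0,0,-0.002,0,0,0.14],[0,0,0,-0.002,0,0,0.18],[0,0,0,-0.002,0,0,0.18]]
  ]
}}

```text
time: 11.38
ee_pos: [460.2, -354.0, 109.7]
ee_rot: [-180.0, 0.0, 63.6]
ft_force: [-3.5, 1.6, 4.9]
finger_gap: 23.2
```

Run:
```python
from h import *
setc(0,0,.006,0);setc(0,0,.005,0);setc(0,0,-.002,.18)
st()
w=cam('wrist'); cv2.imwrite('pics/w9.png',w['frame'])
w=cam('side'); crop(w,275,150,375,260,6,'pics/s9.png')
```

```text
cmd [ 460.35 -354.03  109.66] 95.94800000000001
cmd [ 460.35 -354.03  108.91] 95.94800000000001
cmd [ 460.35 -354.03  109.21] 63.54800000000001
t 11.375 p [ 460.19 -354.03  109.69] r [-1.7999e+02  2.0000e-02  6.3560e+01] f [-3.45  1.59  4.93] m [ 0.455  0.895 -0.046] gap 23.23 j [ 44.5  17.3 -13.3 101.5   4.5  61.8   3.2]
```

View pics/w9.png

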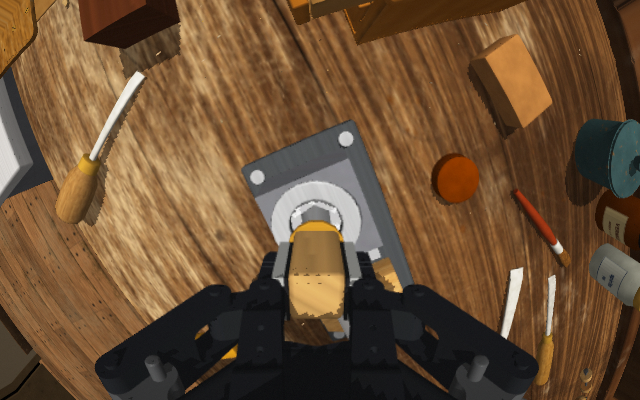

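View pics/s9.png

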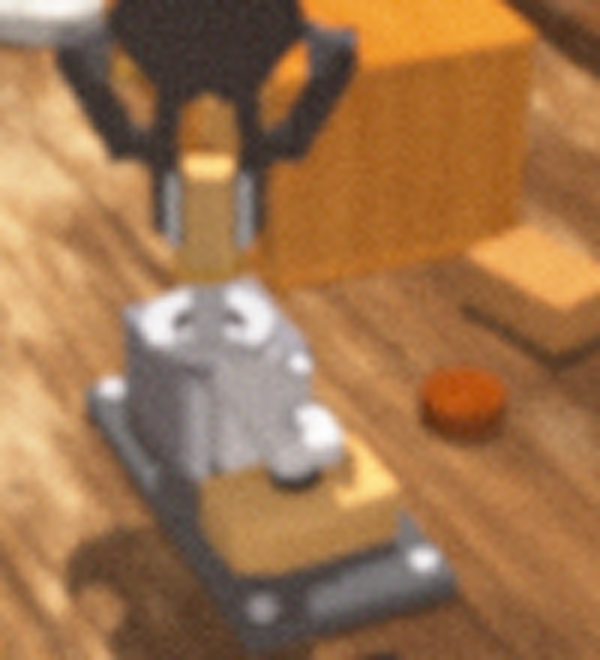

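>>> {"name": "arm_command", "arguments": {
  "steps": [
    [[0,0,-0.002,0,0,0,0.05],[0,0,-0.002,0,0,0,0.1],[0,0,-0.002,0,0,0,0.15],[0,0,-0.002,0,0,0,0.2],[0,0,-0.002,0,0,0,0.25],[0,0,-0.002,0,0,0,0.25]]
  ]
}}

```text
time: 12.22
ee_pos: [460.0, -354.0, 109.7]
ee_rot: [180.0, 0.0, 18.6]
ft_force: [-2.2, 1.6, 4.9]
finger_gap: 23.4
```

Run:
```python
from h import *
setc(0,-.002,0,.25)
st()
```

```text
cmd [ 460.08 -353.9   109.21] 18.54800000000001
t 12.225 p [ 460.05 -353.97  109.66] r [1.7999e+02 1.0000e-02 1.8560e+01] f [-2.24  1.59  4.93] m [ 0.242  0.778 -0.07 ] gap 23.43 j [ 39.1  16.8  -7.  101.8   2.3  61.5 -40.1]
```

>>> {"name": "arm_command", "arguments": {
  "steps": [
    [[0,-0.001,-0.001,0,0,0,0.05],[0,-0.001,-0.001,0,0,0,0.1],[0,-0.001,-0.001,0,0,0,0.15],[0,-0.001,-0.001,0,0,0,0.2],[0,-0.001,-0.001,0,0,0,0.25],[0,-0.001,-0.001,0,0,0,0.25]]
  ]
}}

```text
time: 12.98
ee_pos: [460.0, -354.0, 109.7]
ee_rot: [180.0, -0.0, -26.4]
ft_force: [-2.0, 0.6, 4.0]
finger_gap: 23.3
```

Run:
```python
from h import *
setc(-.001,-.001,0,.25)
st()
w=cam('wrist'); cv2.imwrite('pics/w10.png',w['frame'])
w=cam('side'); crop(w,275,150,375,260,6,'pics/s10.png')
```

```text
cmd [ 459.89 -353.81  109.21] -26.45199999999999
t 12.975 p [ 459.97 -353.97  109.69] r [ 1.7998e+02 -2.0000e-02 -2.6440e+01] f [-1.99  0.63  4.03] m [ 0.283  0.626 -0.036] gap 23.31 j [ 33.8  16.5  -0.7 102.1   0.2  61.3 -83.5]
```

View pics/w10.png

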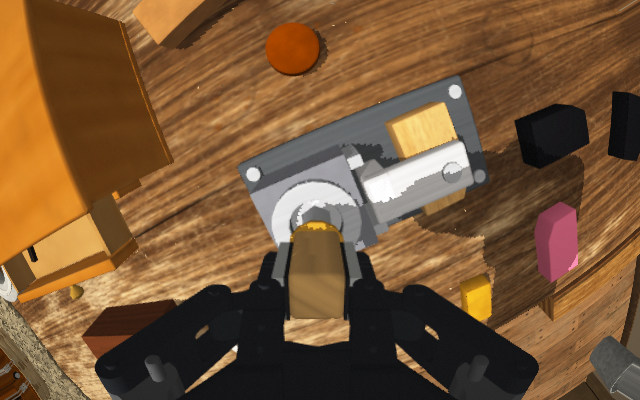

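View pics/s10.png

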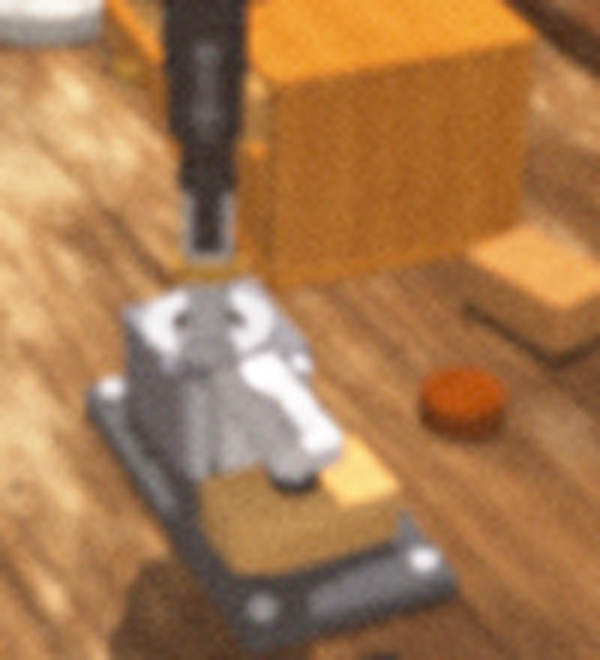

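Run:
```python
from h import *
w=cam('wrist')
def zz(px): 
    px=np.array(px); g=np.array([[px[0]+i,px[1]+j] for i in range(-3,4) for j in range(-3,4)]); P=depth(w,g); return np.median(P,0).round(2), P[:,2].std().round(2)
for n,p in (('beam1',(405,184)),('beam2',(430,173)),('beamend',(462,165)),('block',(415,130)),('block',(440,120)),('tower',(325,165)),('flange',(283,205)),('base',(300,150))): print(n,*zz(p))
```

```text
beam1 [ 461.44 -417.82   67.85] 0.66
beam2 [ 460.73 -435.76   67.76] 0.54
beamend [ 456.32 -459.11   67.96] 1.69
block [ 484.44 -444.11   39.96] 0.69
block [ 483.27 -464.59   40.41] 30.03
tower [ 493.32 -376.84   62.05] 0.58
flange [ 482.6  -341.88   66.3 ] 26.34
base [ 503.08 -361.36   12.2 ] 0.58
```

Run:
```python
from h import *
import pickle
w=pickle.load(open('w5.pkl','rb'))
def zz(px): 
    px=np.array(px); g=np.array([[px[0]+i,px[1]+j] for i in range(-3,4) for j in range(-3,4)]); P=depth(w,g); return np.median(P,0).round(2), P[:,2].std().round(2)
for n,p in (('beam1',(330,165)),('beam2',(340,180)),('beam3',(345,195)),('block',(372,190)),('tower',(295,140)),('flange',(297,125))): print(n,*zz(p))
```

```text
beam1 [ 453.61 -406.65   70.52] 0.7
beam2 [ 457.55 -422.39   70.25] 0.65
beam3 [ 457.33 -437.14   70.55] 0.59
block [ 484.42 -450.94   40.36] 0.65
tower [ 431.77 -376.31   62.25] 17.54
flange [ 438.37 -363.9    66.5 ] 0.69
```

>>> {"name": "arm_command", "arguments": {
  "steps": [
    [[0,-0.001,0,0,0,0,0.05],[0,-0.001,0,0,0,0,0.1],[0,-0.001,0,0,0,0,0.15],[0,-0.001,0,0,0,0,0.2],[0,-0.001,0,0,0,0,0.25],[0,-0.001,0,0,0,0,0.3],[0,-0.001,0,0,0,0,0.3]]
  ]
}}

```text
time: 14.0
ee_pos: [459.9, -353.9, 109.7]
ee_rot: [-180.0, -0.0, -80.4]
ft_force: [-1.0, 0.7, 5.1]
finger_gap: 23.4
```

Run:
```python
from h import *
setc(-.001,0,0,.3)
st()
```

```text
cmd [ 459.76 -353.74  109.21] -80.452
t 14.0 p [ 459.93 -353.86  109.72] r [-1.7998e+02 -3.0000e-02 -8.0430e+01] f [-1.04  0.71  5.07] m [ 0.252  0.663 -0.057] gap 23.38 j [  27.4   16.4    6.9  102.5   -2.2   61.2 -135.4]
```

>>> {"name": "arm_command", "arguments": {
  "steps": [
    [[0.3,0,0,0,0,0,0],[1,0,0,0,0,0,0],[1,0,0,0,0,0,0],[1,0,0,0,0,0,0],[1,0,0,0,0,0,0]]
  ]
}}

```text
time: 14.62
ee_pos: [459.8, -353.7, 109.2]
ee_rot: [180.0, 0.0, -80.4]
ft_force: [0.3, -0.2, 0.7]
finger_gap: 85.5
```

Run:
```python
from h import *
st()
w=cam('wrist'); cv2.imwrite('pics/w11.png',w['frame'])
w=cam('side'); crop(w,275,150,375,260,6,'pics/s11.png')
```

```text
t 14.625 p [ 459.75 -353.75  109.18] r [180.     0.   -80.45] f [ 0.33 -0.22  0.69] m [ 0.01  -0.046 -0.024] gap 85.47 j [  27.4   16.5    6.8  102.5   -2.2   61.1 -135.4]
```

View pics/w11.png

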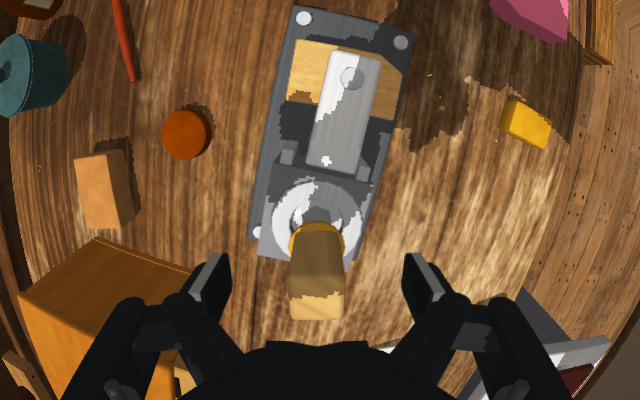

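View pics/s11.png

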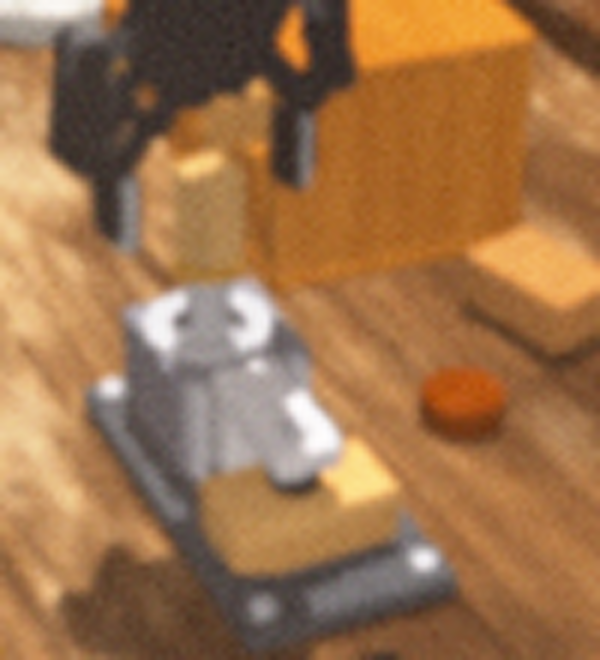

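>>> {"name": "arm_command", "arguments": {
  "steps": [
    [[1,0,0,0,0,0,-0.06],[1,0,0,0,0,0,-0.12],[1,0,0,0,0,0,-0.18],[1,0,0,0,0,0,-0.24],[1,0,0,0,0,0,-0.3],[1,0,0,0,0,0,-0.36],[1,0,0,0,0,0,-0.42],[1,0,0,0,0,0,-0.48],[1,0,0,0,0,0,-0.5],[1,0,0,0,0,0,-0.5]]
  ]
}}

```text
time: 15.98
ee_pos: [459.7, -353.8, 109.2]
ee_rot: [-180.0, -0.0, 9.5]
ft_force: [0.7, 0.3, 0.2]
finger_gap: 85.5
```

>>> {"name": "arm_command", "arguments": {
  "steps": [
    [[1,0,0,0,0,0,-0.06],[1,0,0,0,0,0,-0.12],[1,0,0,0,0,0,-0.18],[1,0,0,0,0,0,-0.24],[1,0,0,0,0,0,-0.3],[1,0,0,0,0,0,-0.36],[1,0,0,0,0,0,-0.42],[1,0,0,0,0,0,-0.48],[1,0,0,0,0,0,-0.5],[1,0,0,0,0,0,-0.5]]
  ]
}}

```text
time: 17.23
ee_pos: [459.7, -353.8, 109.2]
ee_rot: [180.0, -0.0, 99.4]
ft_force: [0.0, 1.2, -0.2]
finger_gap: 85.2
```

Run:
```python
from h import *
setc(0,0,0,-.5);setc(0,0,0,-.5)
st()
w=cam('wrist'); cv2.imwrite('pics/w12.png',w['frame'])
crop(w,270,170,360,330,4,'pics/w12c.png')
```

```text
cmd [ 459.76 -353.74  109.21] 9.548000000000002
cmd [ 459.76 -353.74  109.21] 99.548
t 17.225 p [ 459.74 -353.78  109.21] r [180.    -0.    99.42] f [ 0.01  1.23 -0.22] m [0.025 0.02  0.011] gap 85.24 j [ 48.8  17.7 -18.5 101.4   6.3  61.9  37.6]
```

View pics/w12c.png

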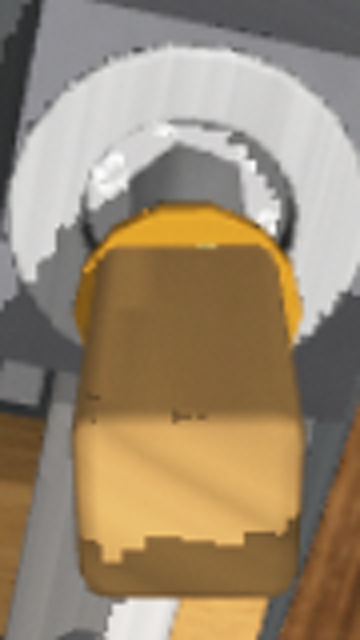

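>>> {"name": "arm_command", "arguments": {
  "steps": [
    [[0,0,0,-0.006,0,0,0],[0,0,0,-0.006,0,0,0],[0,0,0,-0.006,0,0,0],[0,0,0,-0.006,0,0,0],[0,0,0,-0.006,0,0,0],[0,0,0,-0.006,0,0,0]]
  ]
}}

```text
time: 18.02
ee_pos: [459.8, -353.7, 110.2]
ee_rot: [180.0, 0.0, 99.5]
ft_force: [-0.6, 0.3, 2.0]
finger_gap: 23.3
```

Run:
```python
from h import *
setc(0,0,-.006,0)
st()
```

```text
cmd [ 459.76 -353.74  110.11] 99.548
t 18.025 p [ 459.83 -353.74  110.23] r [179.99   0.    99.55] f [-0.6   0.29  2.03] m [ 0.134  0.038 -0.001] gap 23.29 j [ 48.8  17.6 -18.5 101.3   6.3  62.   37.7]
```

>>> {"name": "arm_command", "arguments": {
  "steps": [
    [[0,0,0,0,0,0,0.05],[0,0,0,0,0,0,0.1],[0,0,0,0,0,0,0.15],[0,0,0,0,0,0,0.2],[0,0,0,0,0,0,0.25],[0,0,0,0,0,0,0.3],[0,0,0,0,0,0,0.35],[0,0,0,0,0,0,0.4],[0,0,0,0,0,0,0.45],[0,0,0,0,0,0,0.45]]
  ]
}}

```text
time: 19.27
ee_pos: [460.0, -353.8, 110.3]
ee_rot: [180.0, -0.0, 18.6]
ft_force: [1.1, -0.3, 2.3]
finger_gap: 23.1
```

Run:
```python
from h import *
setc(0,0,0,.45)
st()
w=cam('wrist'); cv2.imwrite('pics/w13.png',w['frame'])
w=cam('side'); crop(w,275,150,375,260,6,'pics/s13.png')
```

```text
cmd [ 459.76 -353.74  110.11] 18.548000000000002
t 19.275 p [ 460.02 -353.76  110.29] r [ 1.7997e+02 -2.0000e-02  1.8610e+01] f [ 1.13 -0.32  2.29] m [-0.066 -0.124 -0.029] gap 23.15 j [ 39.1  16.7  -7.  101.8   2.3  61.5 -40.1]
```

View pics/w13.png

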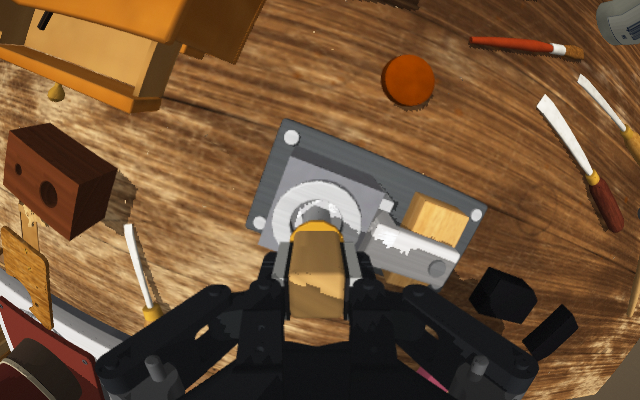

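Run:
```python
from h import *
w=cam('wrist')
def zz(px): 
    px=np.array(px); g=np.array([[px[0]+i,px[1]+j] for i in range(-3,4) for j in range(-3,4)]); P=depth(w,g); return np.median(P,0).round(2), P[:,2].std().round(2)
for n,p in (('beam1',(395,240)),('beam2',(410,246)),('beam3',(425,255)),('block',(430,215)),('tower',(310,165)),('base',(300,145))): print(n,*zz(p))
```

```text
beam1 [ 466.66 -409.12   64.99] 26.6
beam2 [ 465.57 -421.87   64.79] 0.53
beam3 [ 462.51 -435.97   64.73] 0.61
block [ 485.55 -438.32   40.29] 30.11
tower [ 496.34 -338.2    62.01] 1.85
base [ 499.11 -327.92   12.33] 3.13
```

View pics/s13.png

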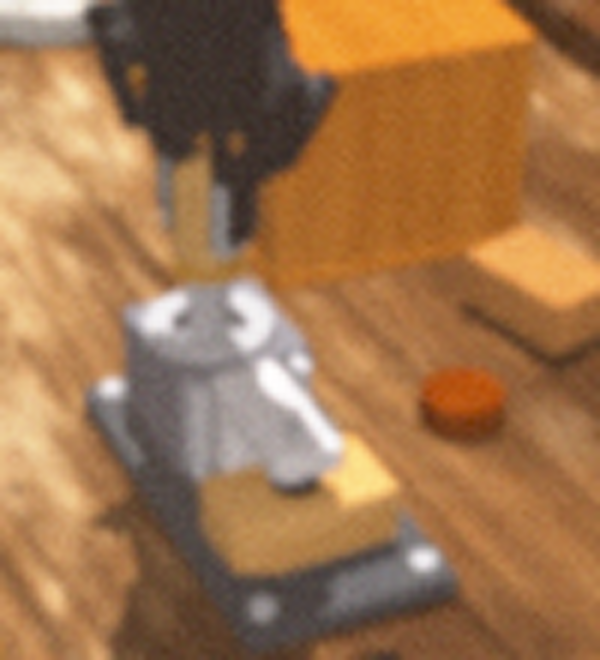

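>>> {"name": "arm_command", "arguments": {
  "steps": [
    [[0,0,0,0,0,0,0.05],[0,0,0,0,0,0,0.1],[0,0,0,0,0,0,0.15],[0,0,0,0,0,0,0.2],[0,0,0,0,0,0,0.25],[0,0,0,0,0,0,0.29],[0,0,0,0,0,0,0.29]]
  ]
}}

```text
time: 20.3
ee_pos: [460.0, -353.9, 110.3]
ee_rot: [180.0, -0.0, -33.5]
ft_force: [0.0, -0.1, 2.3]
finger_gap: 23.5
```

Run:
```python
from h import *
setc(0,0,0,.29)
st()
w=cam('wrist'); cv2.imwrite('pics/w14.png',w['frame'])
```

```text
cmd [ 459.76 -353.74  110.11] -33.651999999999994
t 20.3 p [ 459.98 -353.88  110.28] r [ 1.80e+02 -3.00e-02 -3.35e+01] f [ 0.05 -0.11  2.34] m [-0.161 -0.259 -0.006] gap 23.53 j [ 3.290e+01  1.650e+01  3.000e-01  1.022e+02 -1.000e-01  6.130e+01
 -9.030e+01]
```

View pics/w14.png

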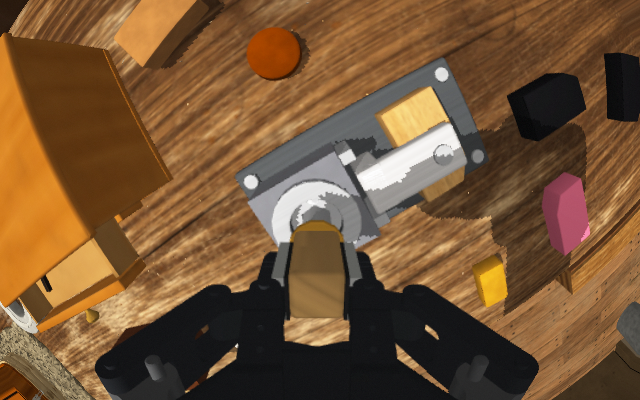

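Run:
```python
from h import *
w=cam('wrist'); crop(w,350,100,500,220,5,'pics/w14c.png')
def zz(px): 
    px=np.array(px); g=np.array([[px[0]+i,px[1]+j] for i in range(-3,4) for j in range(-3,4)]); P=depth(w,g); return np.median(P,0).round(2), P[:,2].std().round(2)
for n,p in (('beam1',(390,185)),('beam2',(405,175)),('beam3',(425,163)),('circ',(443,154)),('block',(410,115)),('tower',(320,175))): print(n,*zz(p))
s=cam('side'); crop(s,310,200,360,250,12,'pics/s14.png')
```

```text
beam1 [ 456.5  -408.75   63.63] 26.8
beam2 [ 456.91 -420.57   63.8 ] 26.78
beam3 [ 456.49 -436.22   63.8 ] 0.57
circ [ 456.46 -448.99   67.66] 26.23
block [ 483.9  -448.55   40.  ] 0.66
tower [ 486.62 -374.45   62.28] 26.99
```

View pics/w14c.png

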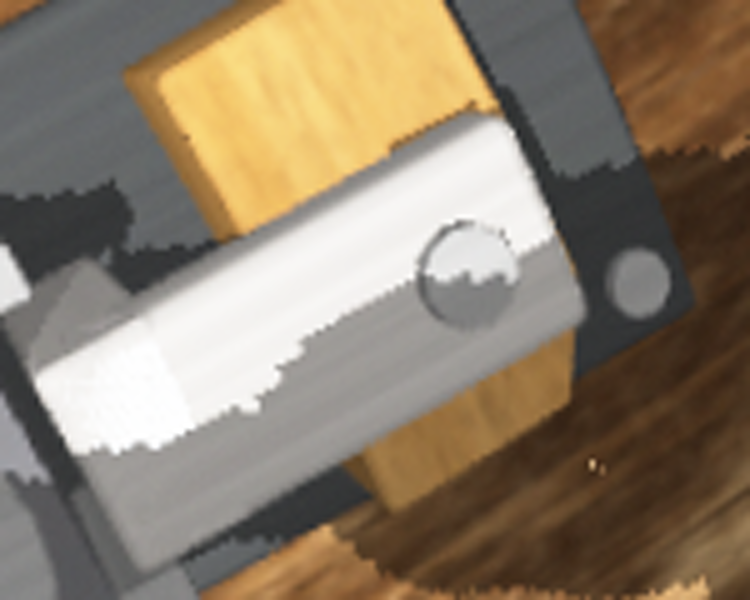

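View pics/s14.png

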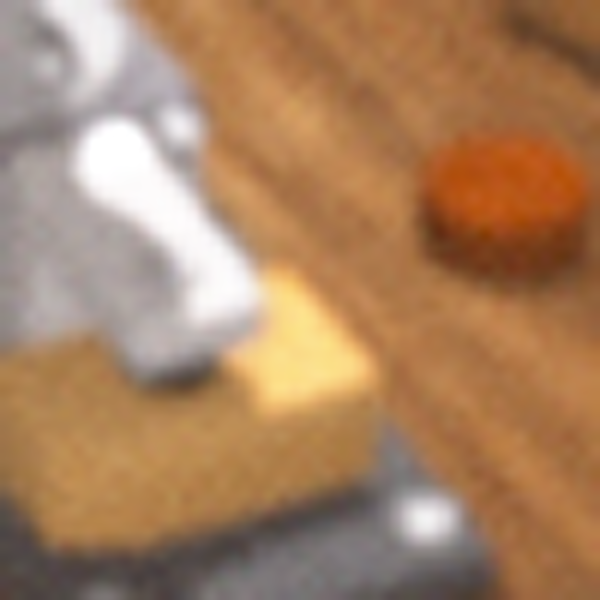

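Run:
```python
from h import *
import pickle
def run(w,cx,cy,r):
    g=np.array([[cx+i,cy+j] for i in range(-r,r+1) for j in range(-r,r+1) if i*i+j*j<=r*r]); z=depth(w,g)[:,2]; z=z[(z>40)&(z<90)]; print(len(z),np.median(z).round(2),np.mean(z).round(2))
w5=pickle.load(open('w5.pkl','rb')); run(w5,348,208,4); run(w5,342,188,4)
w=cam('wrist'); run(w,443,155,5); run(w,425,164,4);run(w,427,160,4)
```

```text
49 74.4 74.38
48 70.38 70.36
81 67.62 67.63
49 63.75 63.76
49 63.88 63.84
```

>>> {"name": "arm_command", "arguments": {
  "steps": [
    [[0.3,0,0,0,0,0,0],[1,0,0,0,0,0,0],[1,0,0,0,0,0,0],[1,0,0,0,0,0,0],[1,0,0,0,0,0,0]]
  ]
}}

```text
time: 21.12
ee_pos: [459.7, -353.7, 110.1]
ee_rot: [-180.0, 0.0, -33.6]
ft_force: [0.2, 0.2, 0.9]
finger_gap: 85.4
```

>>> {"name": "arm_command", "arguments": {
  "steps": [
    [[1,0,0,-0.1,0,0,0],[1,0,0,-0.4,0,0,0],[1,0,0,-0.7,0,0,0],[1,0,0,-1,0,0,0],[1,0,0,-1,0,0,0]]
  ]
}}

```text
time: 21.75
ee_pos: [461.3, -354.8, 265.5]
ee_rot: [-180.0, -0.5, -33.7]
ft_force: [0.2, 0.4, -0.7]
finger_gap: 85.4
```

Run:
```python
from h import *
setc(0,0,-1,0)
st()
w=cam('wrist'); cv2.imwrite('pics/w15.png',w['frame'])
w=cam('side'); crop(w,250,130,390,270,5,'pics/s15.png')
```

```text
cmd [ 459.76 -353.74  260.11] -33.651999999999994
t 21.75 p [ 461.34 -354.84  265.49] r [-179.99   -0.46  -33.65] f [ 0.21  0.36 -0.73] m [-0.022 -0.008 -0.015] gap 85.38 j [ 32.6  10.    0.6  91.3  -0.1  78.3 -90.4]
```

View pics/w15.png

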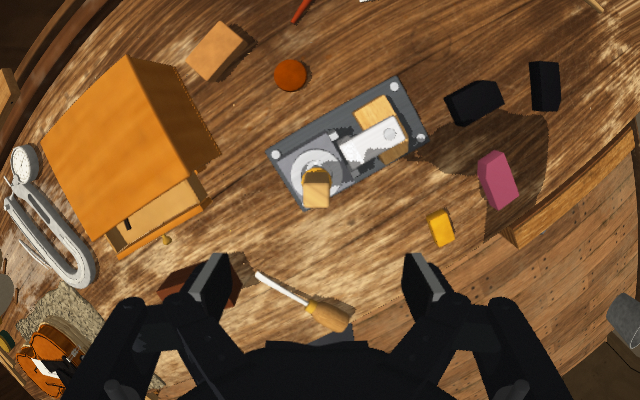

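View pics/s15.png

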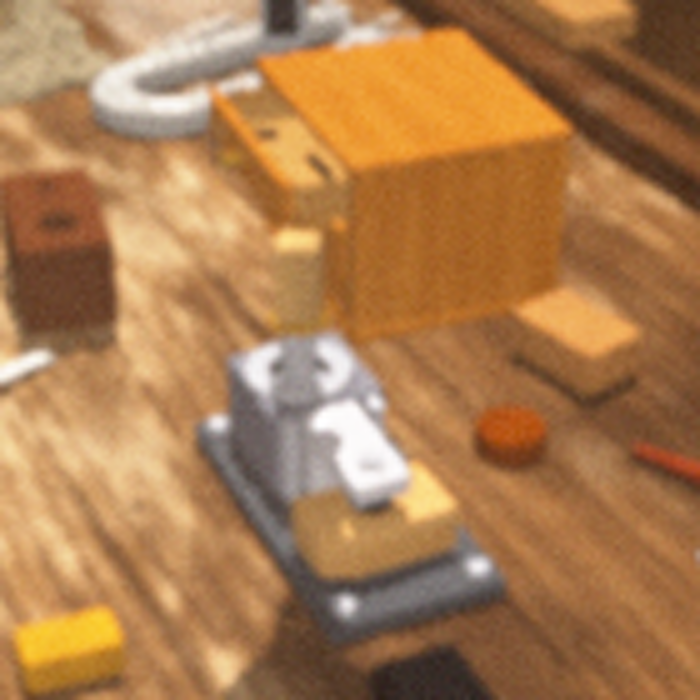

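>>> {"name": "arm_command", "arguments": {
  "steps": [
    [[1,0,0,0,0,0,0],[1,0,0,0,0,0,0],[1,0,0,0,0,0,0]]
  ]
}}

```text
time: 22.22
ee_pos: [459.5, -353.6, 259.5]
ee_rot: [-180.0, 0.1, -33.7]
ft_force: [-0.1, 0.2, -0.1]
finger_gap: 85.6
```

Run:
```python
from h import *
w=cam('wrist'); st()
def run(n,cx,cy,r):
    g=np.array([[cx+i,cy+j] for i in range(-r,r+1) for j in range(-r,r+1) if i*i+j*j<=r*r]); P=depth(w,g); P=P[P[:,2]>5]; print(n,np.median(P,0).round(2))
cv2.imwrite('pics/w16.png',w['frame'])
run('handle',316,192,5);run('beam',370,143,3);run('block',375,110,5);run('rosin',290,75,4);run('wax',441,228,4);run('tower',290,160,2)
```

```text
t 22.275 p [ 459.65 -353.62  259.65] r [-1.800e+02  5.000e-02 -3.365e+01] f [0.73 0.23 0.21] m [ 0.003  0.004 -0.029] gap 85.18 j [ 32.6  10.3   0.6  91.6  -0.1  78.1 -90.4]
handle [ 462.28 -355.25  147.35]
beam [ 455.8  -422.65   63.98]
block [ 481.06 -450.27   40.15]
rosin [ 572.   -389.96   15.95]
wax [ 289.91 -452.5    21.93]
tower [ 488.4  -337.59   62.18]
```

View pics/w16.png

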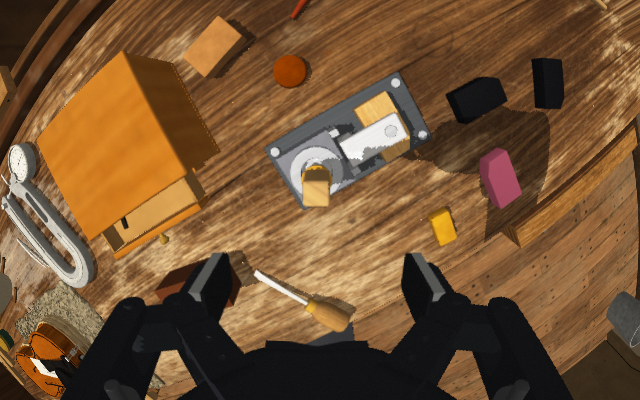

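Handle top is at z ≈ 147 mm, which is what a fully seated key gives. The beam is about 6.4 mm down, and the block and bystanders are where they were.

```bash
python3 -c "
from rig import job; print(job.close_job())"
```

```text
the job is handed in; nothing more can be done
None
```

I lifted the key from the stand, seated it in the socket and turned it clockwise about 309° in two grasps. I left it standing there and handed the job in at about 22 s.

**Seating:** the key touched bottom with about 8 N. The handle top then read z = 147.35 mm, against 147 mm expected for a fully seated key. No wrist force I read went above about 7 N.

**Clamping:** the depth image put the beam at 70.4 mm before turning and 63.8–64.0 mm after, so it came down about 6.4–6.6 mm. With a starting gap of 2 to 3.5 mm, the foot should be pushed in by about 2.9–4.6 mm. This is worked out from the beam height, because the foot's travel could not be seen directly. The disc on top of the beam moves with the beam, so it gave no separate check.

**Other checks:** the last pictures show the block, rosin and beeswax where they were, and the gripper open and clear. The wrist moment never clearly showed the 0.06 N m screw torque, so only the beam height confirms that the screw turned.

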